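Put the fluted cutters back in their tin

ROBOT

A 7-joint arm with a two-finger parallel gripper is mounted at the origin on a cart in front of the work surface, level with it; the furniture and walls round the work are solid. World frame = base frame: x ahead of the robot, y to its left, z up, the work surface at z = 0. Lengths are in m, angles in rad, forces in N, time in s.
With the tool pointing down it reaches from about 0.425 to 0.825 m from the base axis. Payload 3.6 kg.
Tool frame: the origin (TCP) lies at the very end of the fingers, on their centre line; the grasp point (between the pads) lies 19 mm behind it; x points along the fingers, y is the direction in which the jaws open and shut, and the axes are right-handed (so a half turn about x gives the same grasp; the last joint's range is limited). The gripper opens to 93 mm and grips with 3 to 60 N. Pads are 15 mm wide; open, the fingers measure 128 mm over their backs; the gripper's body (75 mm by 188 mm) begins 65 mm behind the grasp point.
Start: joints at [1.317, 0.615, -0.013, 1.423, 0.008, 1.103, -0.04], TCP at [0.146, -0.633, 0.219] pointing down, gripper open.
Joint ranges: [-3.12, 3.12], [-0.3, 2.06], [-1.34, 1.32], [0.26, 2.42], [-1.36, 4.5], [0.01, 1.98], [-2.84, 2.84]. Speed limits (rad/s): [2.79, 2.79, 3.14, 3.14, 3.14, 3.14, 3.14].

INTERFACE

Orientations are given as a unit quaternion [x, y, z, w].
In Python, from cell import robot, imaging gives the robot as it stands.
- The arm moves only by the tool drive_tool, never from a script. Its argument "increments" is a list of rows, each a list of 2 entries, a list of its own where there are three numbers: the shift along the tool's x, y, z each as a share of 0.4 m, from -1 to 1, then the turn about the tool's x as a share of pi/2 rad, from -1 to 1. In form: [[[tx, ty, tz], spin], ...]. A call has 1 to 5 rows; each row is the pose to reach, as a shift and turn from the pose commanded when the call began, along the tool's axes at that moment; what a row does not reach only later rows make up. A row lasts 1/10 s, in which the tool goes at most 50 mm and 8.59 degrees, less where a joint would pass 70% of its speed; a pose out of reach is approached as far as the arm can. A call with a number of a shift or a turn outside -1 to 1 is refused whole. A call with a gripper value outside its range is refused whole. "fingers" is the opening, from -1 (shut) to 1 (fully open), set as the call begins (left out, the last holds). The fingers move at their own pace and stop on an object; "newtons" is the grip in N (left out, the last holds). Time passes only in rows, so rows that repeat a pose let the fingers close. It gives the time, the measured TCP pose, the force and the opening at its end, in the units of the state.
- robot.get_obs(): the state, without advancing time (a new reading comes with each control period).
- imaging.capture(name): name is "scene" or "top" or "wrist"; returns the picture (480x640x3 uint8, blue, green, red); there is no depth.
- imaging.camera_model(name): a dict with "fx", "fy", "cx", "cy" (pixels), "k1" (the pictures are not rectified: a ray, as slopes to the right and down, at radius r is drawn at 1 + k1 r^2 times it, then the intrinsics apply), "pose" (4x4, takes a point from camera to world coordinates). Camera axes: x right, y down, z forward; pixel columns grow to the right and rows downward; lengths in m; the calibration is good to about 2 mm. A picture is of the moment at which its call begins: read the wrist's pose just before it. camera_model takes no time and is no camera call; for the wrist camera it gives the pose at the moment of the call.
- robot.finish_job(): hands the job in, once; it reports no verdict.
The state is a dict: "t": time; "joints": joint angles; "dq": joint speeds; "joint_efforts": joint torques, N m; "ee_pos": TCP position; "tcp_rot": TCP orientation; "contact_force": force on the tool from outside, world axes, zero at the start; "wrist_torque": the same for the moment, N m; "gripper_width": finger opening in m.
Only numpy, scipy, OpenCV 4.12 (cv2) and the standard library are available. Lean on these libraries where they do the work, as an engineer would, in place of code of your own. Each camera call takes 0.05 s, during which the arm holds its last target. There are 200 camera calls.

TASK

Put the set of four fluted pastry cutters away: stand them upright on the dark grey tin base inside its lip, nested one within the other, then put the tin's cover on over them so that it sits fully down and level. Leave the smooth ring moulds that stand among them where they are.

Things in the scene. Friction and masses are not known exactly. Their poses are not given: they have to be found in the camera images.
- cutter_22_mid (a point): Centre (on the axis, half-way up) of the smallest fluted pastry cutter of the set of four: a scalloped steel ring open at top and bottom, outside diameter 22 mm, height 35 mm, wall 2 mm over its flutes, rolled round rim at the top. It stands upright, rim up; z up its axis.
- cutter_37_mid (a point): Centre (on the axis, half-way up) of the second smallest fluted pastry cutter of the set of four: a scalloped steel ring open at top and bottom, outside diameter 37 mm, height 35 mm, wall 2 mm over its flutes, rolled round rim at the top. It stands upright, rim up; z up its axis.
- cutter_52_mid (a point): Centre (on the axis, half-way up) of the second largest fluted pastry cutter of the set of four: a scalloped steel ring open at top and bottom, outside diameter 52 mm, height 35 mm, wall 2 mm over its flutes, rolled round rim at the top. It stands upright, rim up; z up its axis.
- cutter_67_mid (a point): Centre (on the axis, half-way up) of the largest fluted pastry cutter of the set of four: a scalloped steel ring open at top and bottom, outside diameter 67 mm, height 35 mm, wall 2 mm over its flutes, rolled round rim at the top. It stands upright, rim up; z up its axis.
- tin_seat (a point): Centre of the floor of the dark grey tin base, z up. Base: round plate 110 mm across, 4 mm thick, fixed to the table; this point is on its top. A lip 6 mm high stands on it, 81 mm inside at its top, 85 mm outside there and 93 mm at its foot. Cutters stand inside the lip, 5 mm between sizes (no room for fingers); the cover goes outside the lip and rests on the plate, level with the floor.
- cover_knob (a point): Centre of the bright steel knob on the loose dark grey tin cover, z up the axis. Knob: upright cylinder 24 mm in diameter, 26 mm high. Cover: upturned can 105 mm in diameter and 45 mm high without the knob, 99 mm inside, inner height 42 mm, 140 g, standing open side down on the table; its flat top is 13 mm, its lower edge 58 mm below this point.
- ring_0_mid (a point): Centre (half-way up) of a plain steel ring mould with a smooth wall, no flutes and no rolled rim: 69 mm in diameter, 45 mm high, standing upright, z up. Not part of the cutter set; it stays where it is.
- ring_1_mid (a point): Centre (half-way up) of a plain steel ring mould with a smooth wall, no flutes and no rolled rim: 61 mm in diameter, 40 mm high, standing upright, z up. Not part of the cutter set; it stays where it is.
Mind the look-alikes: they are no part of the job. What is shaped like the part that bears cutter_22_mid but purple is not meant.

How it is judged:
By the outcome, as a careful person would: the job done as asked, in the order asked, and still so for the second after the job is handed in, with the robot touching nothing.
It also fails if it takes over 128 s, if anything falls off the work surface, if the arm or the gripper's body presses on something with over 40 N, if the wrist force passes 120 N, or if a joint passes its speed limit or range.

## Working session

There is one attempt and no reset: what is moved stays moved. The work goes in short steps, Python scripts to look and compute and a tool call to move; the robot and the scene stay as the last step left them, time stands still between calls to the robot, and variables do not carry over. Pictures are saved under pics/ and viewed, about 12 in all and at most 16, crops included, and the job is handed in when it is done.

Besides the shell and the picture viewer there is one more tool, called after ">>>" as name([rows], argument=value, ...), one row to a line, values as JSON. drive_tool: Moves the arm, as the interface text tells. Shift numbers are shares of 0.4 m and turn numbers shares of pi/2 rad, none past 1 either way. Its arguments: {"type":"object","properties":{"increments":{"type":"array","items":{"type":"array"}},"fingers":{"type":"number"},"newtons":{"type":"number"}},"required":["increments"]}

```bash
ls; mkdir -p pics; python3 - <<'E'
from cell import robot, imaging
import cv2,numpy as np
np.set_printoptions(precision=4,suppress=True)
print(robot.get_obs())
for n in ["scene","top","wrist"]:
    m=imaging.camera_model(n); print(n,{k:m[k] for k in m if k!='pose'}); print(np.array(m['pose']))
    cv2.imwrite(f"pics/{n}0.png",imaging.capture(n))
E
```

```text
pics
{'t': 0.0, 'joints': array([ 1.3175,  0.6159, -0.0126,  1.4249,  0.0081,  1.1034, -0.0404]), 'dq': array([ 0.0004,  0.0011, -0.0016, -0.0004, -0.0005,  0.0007, -0.0009]), 'joint_efforts': array([  0.0006, -45.8942,   0.2092, -16.5745,  -0.0611,   0.0205,
         0.0002]), 'ee_pos': array([ 0.146 , -0.6326,  0.2175]), 'tcp_rot': array([-0.7024, -0.081 ,  0.7027, -0.0791]), 'contact_force': array([-0.8361, -0.2616,  0.9193]), 'wrist_torque': array([ 0.0328, -0.0182,  0.0211]), 'gripper_width': 0.09279211098078516}
scene {'fx': 560.422384624015, 'fy': 560.422384624015, 'cx': 317.8199265654281, 'cy': 238.42455815326895, 'k1': 0.05940588254748673}
[[-0.599  -0.4124  0.6864 -0.1692]
 [-0.8007  0.3191 -0.507   0.5292]
 [-0.0099 -0.8533 -0.5214  0.5945]
 [ 0.      0.      0.      1.    ]]
top {'fx': 457.55352212985105, 'fy': 457.55352212985105, 'cx': 318.7771719404077, 'cy': 236.11952849514606, 'k1': -0.013572849265238744}
[[ 0.0198 -0.9877  0.1554  0.3925]
 [-0.9997 -0.0215 -0.009  -0.0107]
 [ 0.0123 -0.1552 -0.9878  0.9675]
 [ 0.      0.      0.      1.    ]]
wrist {'fx': 349.8513698930049, 'fy': 349.8513698930049, 'cx': 323.32223918415, 'cy': 243.76919409936792, 'k1': -0.06476401700878688}
[[ 0.2251 -0.9367 -0.2682  0.2199]
 [-0.9743 -0.2167 -0.0611 -0.6153]
 [-0.0009  0.275  -0.9614  0.3829]
 [ 0.      0.      0.      1.    ]]
```

View pics/top0.png

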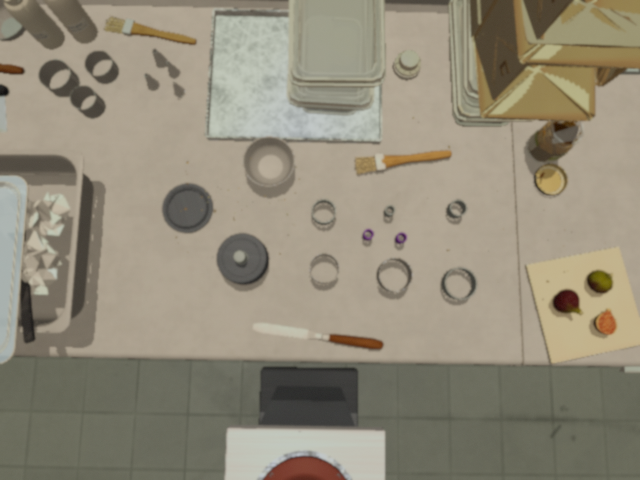

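View pics/scene0.png

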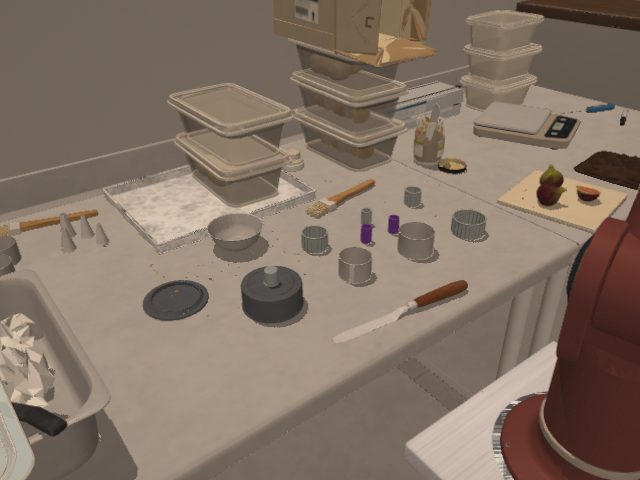

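The top view shows the tin base at (187,207) and the cover knob at (240,257). The fluted cutters are 52 at (323,212), 22 at (388,213), 37 at (456,210) and 67 at (458,285). The smooth rings are at (324,269) and (393,277), and the purple look-alikes at (368,235) and (400,239).

```bash
cat > h.py <<'E'
from cell import robot, imaging
import cv2,numpy as np
from scipy.spatial.transform import Rotation as R
np.set_printoptions(precision=4,suppress=True)
def K(m): return np.array([[m['fx'],0,m['cx']],[0,m['fy'],m['cy']],[0,0,1.]]), np.array([m['k1'],0,0,0,0.])
def onplane(m,uv,z):
    k,d=K(m); P=np.array(m['pose'])
    n=cv2.undistortPoints(np.array(uv,float).reshape(-1,1,2),k,d)[:,0]
    r=np.c_[n,np.ones(len(n))]@P[:3,:3].T
    return P[:3,3]+r*((z-P[2,3])/r[:,2])[:,None]
def project(m,X):
    k,d=K(m); T=np.linalg.inv(np.array(m['pose']))
    return cv2.projectPoints(np.array(X,float).reshape(-1,1,3),T[:3,:3].copy(),T[:3,3].copy(),k,d)[0][:,0]
def shift(target,yaw=None):
    """increments (shares) to a world TCP point, plus jaw yaw turn (deg)"""
    o=robot.get_obs(); r=R.from_quat(o['tcp_rot']).as_matrix()
    return r.T@(np.array(target)-o['ee_pos'])/0.4
def axes():
    return R.from_quat(robot.get_obs()['tcp_rot']).as_matrix()
E
python3 - <<'E'
from h import *
m=imaging.camera_model('top')
for n,uv,z in [('base',(187,207),.004),('knob',(240,257),.071),('c52',(323,212),.0175),('c22',(388,213),.0175),('c37',(456,210),.0175),('c67',(458,285),.0175),('r1',(324,269),.02),('r0',(393,277),.02)]:
    p=onplane(m,[uv],z)[0]; print(n,p,np.hypot(*p[:2]))
print(axes())
E
```

```text
base [0.6012 0.2648 0.004 ] 0.656939950895535
knob [0.4886 0.1352 0.071 ] 0.5069557325995091
c52 [ 0.5939 -0.0273  0.0175] 0.5945001444211829
c22 [ 0.5948 -0.1653  0.0175] 0.6173672567500706
c37 [ 0.6046 -0.3107  0.0175] 0.6797976668998955
c67 [ 0.4454 -0.3106  0.0175] 0.5430448460089544
r1 [ 0.4728 -0.0315  0.02  ] 0.47383280903808894
r0 [ 0.4591 -0.1748  0.02  ] 0.49130197676453463
[[-0.0005  0.2249 -0.9744]
 [ 0.0019 -0.9744 -0.2249]
 [-1.     -0.002   0.    ]]
```

>>> drive_tool([
  [[-0.04,-0.38,-0.49],0.144],
  [[-0.04,-0.38,-0.49],0.144],
  [[-0.04,-0.38,-0.49],0.144],
  [[-0.04,-0.38,-0.49],0.144],
  [[-0.04,-0.38,-0.49],0.144],
], fingers=-0.1)

```text
t: 0.65
ee_pos: [0.3041, -0.4391, 0.2346]
tcp_rot: [0.707, 0.001, -0.707, 0.0]
contact_force: [0.4, -0.7, -0.3]
gripper_width: 0.0575
```

>>> drive_tool([
  [[-0.04,-0.67,-0.54],0],
  [[-0.04,-0.67,-0.54],0],
  [[-0.04,-0.67,-0.54],0],
  [[-0.04,-0.67,-0.54],0],
  [[-0.04,-0.67,-0.54],0],
])

```text
t: 1.15
ee_pos: [0.4603, -0.2448, 0.2464]
tcp_rot: [-0.707, -0.0, 0.707, -0.0]
contact_force: [1.2, -0.4, 0.1]
gripper_width: 0.0419
```

>>> drive_tool([
  [[0,0,0],0],
  [[0,0,0],0],
])

```text
t: 1.35
ee_pos: [0.4601, -0.2453, 0.246]
tcp_rot: [-0.707, -0.002, 0.707, -0.001]
contact_force: [-0.3, -0.9, -0.7]
gripper_width: 0.0418
```

```bash
python3 - <<'E'
from h import *
print(robot.get_obs()['ee_pos'],robot.get_obs()['dq'])
m=imaging.camera_model('wrist');im=imaging.capture('wrist')
import pickle;pickle.dump((m,im),open('w1.pkl','wb'));cv2.imwrite('pics/w1.png',im)
E
```

```text
[ 0.4601 -0.2453  0.246 ] [ 0.051  -0.0011  0.0554  0.0119  0.0082  0.0005  0.0005]
```

View pics/w1.png

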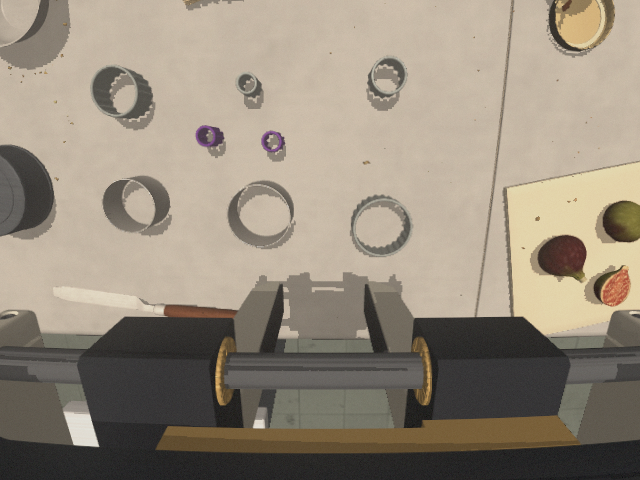

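The wrist view shows cutter 22 at (247,84), 37 at (388,75), 52 at (116,92) and 67 at (381,225). The rings are at (136,204) and (261,214), and the purple ones at (207,136) and (272,141).

```bash
cat >> h.py <<'E'
from scipy.optimize import least_squares
def rim(m,im,uv,D,z=.035,win=None):
    """rim circle: neutral-coloured pixels cast on the rim plane; robust fit of outer edge, radius known"""
    b,g,r=[im[...,i].astype(int) for i in range(3)]
    mask=((r-b<14)&(r-b>-25)&(r<225)).astype(np.uint8)
    c0=onplane(m,[uv],z)[0,:2]
    cs,_=cv2.findContours(mask,cv2.RETR_LIST,cv2.CHAIN_APPROX_NONE)
    pts=np.vstack([c[:,0] for c in cs]); X=onplane(m,pts,z)[:,:2]
    c=c0
    for k in range(6):
        d=np.linalg.norm(X-c,axis=1); s=X[abs(d-D/2)<(.008 if k<2 else .004)]
        c=least_squares(lambda q:np.linalg.norm(s-q,axis=1)-D/2,c,loss='cauchy',f_scale=.001).x
    e=np.linalg.norm(s-c,axis=1)-D/2
    return c,len(s),np.median(abs(e)),mask
E
python3 - <<'E'
from h import *
import pickle
m,im=pickle.load(open('w1.pkl','rb'))
v=im.copy()
for n,uv,D in [('22',(247,84),.022),('37',(388,75),.037),('52',(116,92),.052),('67',(381,225),.067)]:
    c,k,e,mask=rim(m,im,uv,D); print(n,c,k,e)
    a=np.linspace(0,6.28,60); 
    for zz,col in((.035,(0,0,255)),(0,(0,255,0))):
        q=project(m,np.c_[c[0]+D/2*np.cos(a),c[1]+D/2*np.sin(a),0*a+zz])
        cv2.polylines(v,[np.int32(q*16)],True,col,1,shift=4)
crop=v[40:270,70:430]; cv2.imwrite('pics/f1.png',cv2.resize(crop,None,fx=2.2,fy=2.2,interpolation=cv2.INTER_NEAREST))
E
```

```text
22 [ 0.5943 -0.1701] 84 0.0011974615700352182
37 [ 0.602  -0.3074] 139 0.0012917391729225722
52 [ 0.5891 -0.0308] 158 0.0016460160386785987
67 [ 0.4506 -0.3102] 225 0.0014019284054792719
```

View pics/f1.png

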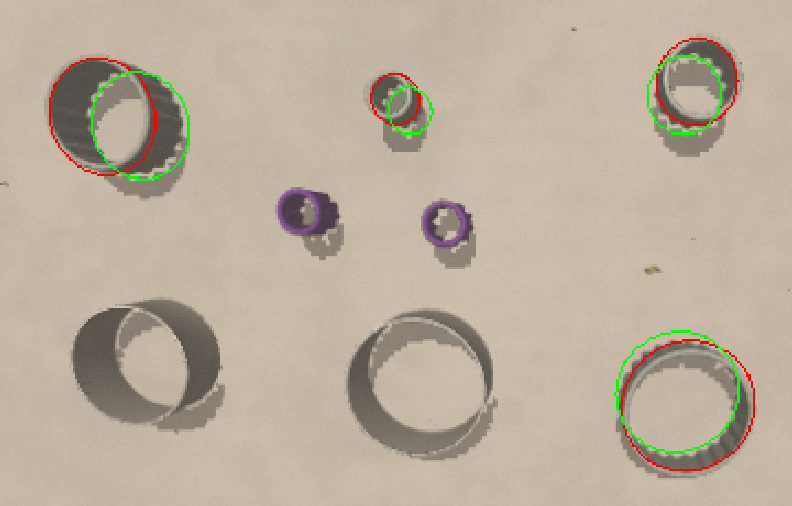

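>>> drive_tool([
  [[0.315,-0.188,-0.335],0],
  [[0.315,-0.188,-0.335],0],
  [[0.315,-0.188,-0.335],0],
  [[0.315,-0.188,-0.335],0],
  [[0.315,-0.188,-0.335],0],
])

```text
t: 1.9
ee_pos: [0.5935, -0.1675, 0.1141]
tcp_rot: [-0.704, -0.004, 0.71, 0.0]
contact_force: [-0.8, 1.3, -0.8]
gripper_width: 0.0416
```

```bash
python3 - <<'E'
from h import *
m=imaging.camera_model('wrist');im=imaging.capture('wrist')
uv=project(m,[[.594,-.170,.035]])[0]
print(uv,rim(m,im,uv,.022)[:3],shift([.594,-.170,.011]))
cv2.imwrite('pics/w2.png',im)
E
```

```text
[327.5145 250.1902] (array([ 0.6008, -0.1659]), 149, np.float64(0.0014030750729401714)) [ 0.264  -0.0012 -0.0057]
```

View pics/w2.png

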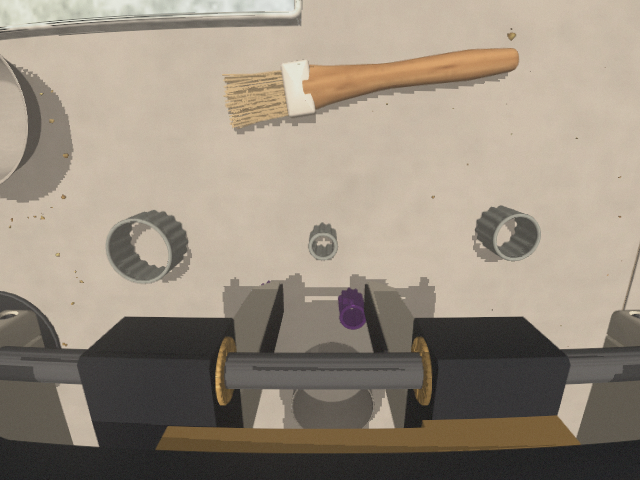

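The 22 cutter's rim is at about (322,243), some 4–6 px from the prediction. I'll use this closer view and check the bias on the other cutters.

```bash
python3 - <<'E'
from h import *
m=imaging.camera_model('wrist');im=imaging.capture('wrist')
print(robot.get_obs()['ee_pos'],robot.get_obs()['dq'])
for uv,D in (((322,243.5),.022),((139.5,250.5),.052),((517,237),.037)):
    print(onplane(m,[uv],.035)[0], rim(m,im,uv,D)[:3])
mt=imaging.camera_model('top')
# 0.5 s sampled noise of state
t=imaging.capture('top')
for uv,D in (((458,284),.067),((456,209),.037),((323,211),.052),((389,213),.022)): print('top',D,rim(mt,t,uv,D)[:3])
E
```

```text
[ 0.5922 -0.173   0.1187] [ 0.0244 -0.0562  0.0311 -0.0028  0.0068 -0.0002 -0.0019]
[ 0.5974 -0.1694  0.035 ] (array([ 0.6003, -0.1679]), 161, np.float64(0.001230550089253114))
[ 0.5916 -0.0321  0.035 ] (array([ 0.5917, -0.0316]), 220, np.float64(0.001640097199005897))
[ 0.6027 -0.3146  0.035 ] (array([ 0.605 , -0.3089]), 174, np.float64(0.0023857297949545306))
top 0.067 (array([ 0.4465, -0.3052]), 0, np.float64(nan))
top 0.037 (array([ 0.6029, -0.3052]), 0, np.float64(nan))
top 0.052 (array([ 0.5923, -0.0269]), 0, np.float64(nan))
top 0.022 (array([ 0.589, -0.167]), 21, np.float64(0.0008702281171223316))
  return _methods._mean(a, axis=axis, dtype=dtype,
  ret = ret.dtype.type(ret / rcount)
```

```bash
python3 - <<'E'
from h import *
E=[];T=[]
for i in range(8):
    o=robot.get_obs(); m=imaging.camera_model('wrist'); im=imaging.capture('wrist')
    A=np.eye(4);A[:3,:3]=R.from_quat(o['tcp_rot']).as_matrix();A[:3,3]=o['ee_pos'];B=np.linalg.inv(A)@np.array(m['pose'])
    E.append(np.r_[o['ee_pos'],R.from_matrix(A[:3,:3]).as_euler('xyz')]);T.append(B)
    if i in(0,7): cv2.imwrite(f'pics/n{i}.png',im); f=im
    print(E[-1],B[:3,3],B[:3,2])
a=cv2.imread('pics/n0.png').astype(float);print(abs(a-f).mean(), cv2.phaseCorrelate(a[:270,:,1].copy(),f[:270,:,1].astype(float)))
E
```

```text
[ 0.5922 -0.1742  0.1202  0.9304  1.5685 -2.2141] [-0.1653 -0.0005 -0.0758] [0.9615 0.0014 0.2747]
[ 0.5925 -0.1747  0.1212  1.7369  1.5684 -1.4083] [-0.1653 -0.0005 -0.0758] [0.9615 0.0013 0.2747]
[ 0.5927 -0.1745  0.1218  2.1205  1.5681 -1.0247] [-0.1653 -0.0005 -0.0758] [0.9615 0.0014 0.2747]
[ 0.5929 -0.1741  0.122   2.3427  1.568  -0.802 ] [-0.1653 -0.0005 -0.0758] [0.9615 0.0014 0.2747]
[ 0.5931 -0.1735  0.122   2.4866  1.5681 -0.6575] [-0.1653 -0.0005 -0.0758] [0.9615 0.0014 0.2747]
[ 0.5932 -0.173   0.1219  2.5948  1.5684 -0.5486] [-0.1653 -0.0005 -0.0758] [0.9615 0.0014 0.2747]
[ 0.5933 -0.1726  0.1217  2.6768  1.5688 -0.4659] [-0.1653 -0.0005 -0.0758] [0.9615 0.0014 0.2747]
[ 0.5934 -0.1722  0.1214  2.7564  1.5691 -0.3858] [-0.1653 -0.0005 -0.0758] [0.9615 0.0014 0.2747]
4.782463107638889 ((3.6080174246898196, 1.5935016909967885), 0.7905069886452416)
```

```bash
python3 - <<'E'
from h import *
for i in range(8): imaging.capture('wrist')
for i in range(2):
    m=imaging.camera_model('wrist');o=robot.get_obs();im=imaging.capture('wrist')
    print(o['t'],o['ee_pos'])
    for c,D in (((.597,-.1694),.022),((.5916,-.0316),.052),((.603,-.312),.037)):
        uv=project(m,[[*c,.035]])[0]; print(uv,rim(m,im,uv,D)[:3])
cv2.imwrite('pics/n9.png',cv2.resize(im[190:300,90:560],None,fx=1.7,fy=1.7))
E
```

```text
2.85 [ 0.5935 -0.1712  0.1202]
[321.1186 244.7129] (array([ 0.6005, -0.1678]), 150, np.float64(0.0012561925122556716))
[140.5519 251.3913] (array([ 0.5946, -0.0309]), 232, np.float64(0.0018060396063894445))
[509.8645 237.1752] (array([ 0.6058, -0.3063]), 184, np.float64(0.0015587916235197414))
2.9 [ 0.5935 -0.1712  0.1202]
[321.1042 244.7168] (array([ 0.601 , -0.1653]), 159, np.float64(0.0013573650751066441))
[140.5325 251.3985] (array([ 0.595 , -0.0302]), 244, np.float64(0.0016303862421215495))
[509.8576 237.1755] (array([ 0.6062, -0.3061]), 165, np.float64(0.0017381657137513322))
```

View pics/n9.png

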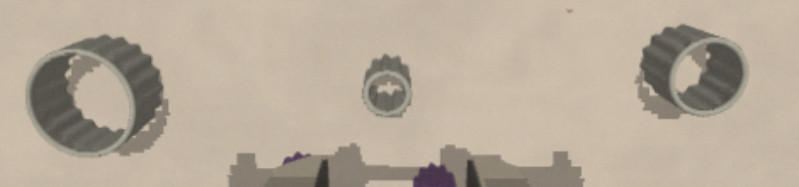

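The rim centres in full-image pixels are about 22 at (317,245), 52 at (138,250) and 37 at (506,235). The bright rim band stands out from the walls, so I'll fit to it.

```bash
cat >> h.py <<'E'
def rim2(m,im,uv,D,z=.035):
    """bright neutral rim band cast on rim plane; robust circle of mid-wall radius"""
    b,g,r=[im[...,i].astype(int) for i in range(3)]
    mask=(r-b<10)&(g>125)&(g<215)
    v,u=np.nonzero(mask); X=onplane(m,np.c_[u,v],z)[:,:2]
    c=onplane(m,[uv],z)[0,:2]; rr=D/2-.001
    for w in (.008,.006,.004,.003,.003,.003):
        d=np.linalg.norm(X-c,axis=1); s=X[abs(d-rr)<w]
        if len(s)<5: return c,len(s),9
        c=least_squares(lambda q:np.linalg.norm(s-q,axis=1)-rr,c,loss='cauchy',f_scale=.001).x
    return c,len(s),np.median(abs(np.linalg.norm(s-c,axis=1)-rr))
E
python3 - <<'E'
from h import *
m=imaging.camera_model('wrist');o=robot.get_obs();im=imaging.capture('wrist')
print(o['ee_pos'])
for uv,D in (((317.4,244.7),.022),((137.6,250),.052),((506.5,235.3),.037)):
    print(onplane(m,[uv],.035)[0],rim2(m,im,uv,D))
for p in ((317,236),(328,246),(317,250),(122,219+3)): print(im[p[1],p[0]])
E
```

```text
[ 0.5935 -0.1713  0.1202]
[ 0.597  -0.1667  0.035 ] (array([ 0.597 , -0.1667]), 0, 9)
[ 0.5927 -0.0295  0.035 ] (array([ 0.5927, -0.0295]), 1, 9)
[ 0.6045 -0.3092  0.035 ] (array([ 0.6045, -0.3092]), 0, 9)
[118 128 139]
[114 124 126]
[ 92 100 103]
[147 161 166]
```

```bash
sed -i 's/mask=(r-b<10)&(g>125)&(g<215)/mask=(r-b<27)\&(g>116)\&(g<215)/' h.py; python3 - <<'E'
from h import *
m=imaging.camera_model('wrist');o=robot.get_obs();im=imaging.capture('wrist')
for uv,D in (((317.4,244.7),.022),((137.6,250),.052),((506.5,235.3),.037)):
    print(rim2(m,im,uv,D))
E
```

```text
(array([ 0.5968, -0.1666]), 347, np.float64(0.0008045995157751323))
(array([ 0.5919, -0.0284]), 740, np.float64(0.0008572090227633219))
(array([ 0.6045, -0.3093]), 522, np.float64(0.0007565040742010531))
```

>>> drive_tool([
  [[0.1,-0.01,-0.009],0],
  [[0.18,-0.01,-0.009],0],
  [[0.24,-0.01,-0.009],0],
  [[0.273,-0.01,-0.009],0],
  [[0.273,-0.01,-0.009],0],
])

```text
t: 3.55
ee_pos: [0.5958, -0.167, 0.0093]
tcp_rot: [-0.706, -0.001, 0.708, 0.0]
contact_force: [0.0, 0.8, 0.1]
gripper_width: 0.0417
```

>>> drive_tool([
  [[0,0,0],0],
  [[0,0,0],0],
  [[0,0,0],0],
  [[0,0,0],0],
  [[0,0,0],0],
])

```text
t: 4.05
ee_pos: [0.5974, -0.1674, 0.0117]
tcp_rot: [0.707, 0.0, -0.707, 0.0]
contact_force: [-0.1, 0.3, 0.3]
gripper_width: 0.0419
```

>>> drive_tool([
  [[0,0,0],0],
  [[0,0,0],0],
  [[0,0,0],0],
  [[0,0,0],0],
  [[0,0,0],0],
], fingers=-1, newtons=12)

```text
t: 4.55
ee_pos: [0.5971, -0.1673, 0.0111]
tcp_rot: [-0.707, -0.0, 0.707, -0.0]
contact_force: [-0.8, 0.9, 0.2]
gripper_width: 0.0216
```

>>> drive_tool([
  [[-0.05,0,0],0],
  [[-0.15,0,0],0],
  [[-0.25,0,0],0],
  [[-0.35,-0.08,0.01],0],
  [[-0.45,-0.18,0.03],0],
])

```text
t: 5.05
ee_pos: [0.5865, -0.1025, 0.187]
tcp_rot: [0.708, -0.002, -0.706, -0.001]
contact_force: [1.0, 0.5, -1.0]
gripper_width: 0.0212
```

>>> drive_tool([
  [[0,-0.6,0.06],0],
  [[0,-0.6,0.06],0],
  [[0,-0.6,0.06],0],
  [[0,-0.6,0.06],0],
  [[0,-0.6,0.06],0],
])

```text
t: 5.55
ee_pos: [0.5611, 0.1423, 0.1853]
tcp_rot: [-0.707, -0.002, 0.707, -0.001]
contact_force: [0.2, 0.3, 0.3]
gripper_width: 0.0222
```

>>> drive_tool([
  [[0,-0.3,0.05],0],
  [[0,-0.3,0.05],0],
  [[0,-0.3,0.05],0],
  [[0,-0.3,0.05],0],
  [[0,-0.3,0.05],0],
])

```text
t: 6.05
ee_pos: [0.542, 0.2579, 0.1849]
tcp_rot: [-0.707, 0.0, 0.707, -0.001]
contact_force: [0.8, -0.8, -0.8]
gripper_width: 0.0215
```

>>> drive_tool([
  [[0,0,0],0],
  [[0,0,0],0],
  [[0,0,0],0],
  [[0,0,0],0],
  [[0,0,0],0],
])

```text
t: 6.55
ee_pos: [0.5422, 0.2583, 0.1852]
tcp_rot: [0.707, 0.0, -0.707, -0.0]
contact_force: [-0.1, 0.1, -0.5]
gripper_width: 0.0219
```

>>> drive_tool([
  [[0,0,0],0],
  [[0,0,0],0],
  [[0,0,0],0],
  [[0,0,0],0],
  [[0,0,0],0],
])

```text
t: 7.05
ee_pos: [0.542, 0.2588, 0.1851]
tcp_rot: [0.707, 0.0, -0.707, 0.0]
contact_force: [-0.4, 0.4, -0.2]
gripper_width: 0.0221
```

```bash
python3 - <<'E'
from h import *
m=imaging.camera_model('wrist');o=robot.get_obs();im=imaging.capture('wrist')
print(o['ee_pos'],o['dq'],m['pose'][:3,3])
import pickle;pickle.dump((m,im),open('w3.pkl','wb'));cv2.imwrite('pics/w3.png',im)
E
```

```text
[0.542  0.2588 0.1851] [ 0.0011  0.0014 -0.0002  0.001  -0.0001 -0.0017  0.0007] [0.6178 0.2593 0.3504]
```

View pics/w3.png

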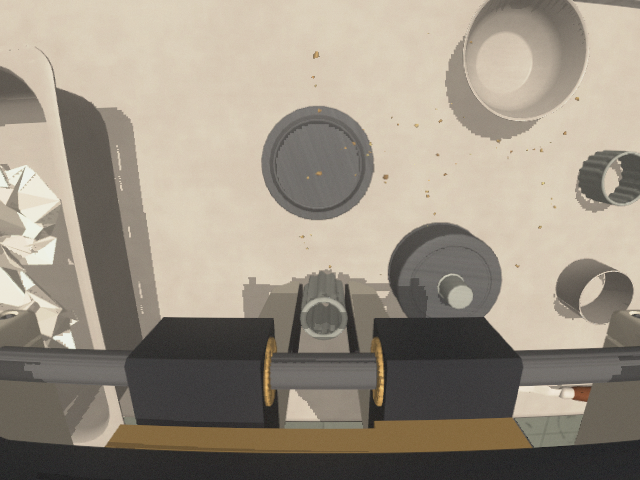

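The tin base plate is centred at about (318,163). The cover knob's top is at (460,297), and cutter 22 is held upright in the jaws at (324,315).

```bash
python3 - <<'E'
from h import *
import pickle
m,im=pickle.load(open('w3.pkl','rb'))
b,g,r=[im[...,i].astype(int) for i in range(3)]
print(im[163,280],im[163,320],im[297,460],im[60,200])
mask=((g<125)&(r-b<25)).astype(np.uint8)
cs,_=cv2.findContours(mask,cv2.RETR_EXTERNAL,cv2.CHAIN_APPROX_NONE)
c=[c for c in cs if cv2.pointPolygonTest(c,(285,163),False)>=0][0][:,0]
print(c.min(0),c.max(0),len(c))
X=onplane(m,c,.004)[:,:2]
f=least_squares(lambda q:np.linalg.norm(X-q[:2],axis=1)-q[2],[.6,.26,.055],loss='cauchy',f_scale=.001);print('plate',f.x)
f=least_squares(lambda q:np.linalg.norm(X-q,axis=1)-.055,[.6,.26],loss='cauchy',f_scale=.001);print('plate',f.x)
print('click knob',onplane(m,[(460,297)],.071))
E
```

```text
[106 112 112] [108 112 115] [169 182 187] [184 205 218]
[262 107] [373 219] 329
plate [0.5985 0.2649 0.0536]
plate [0.5976 0.2651]
click knob [[0.4893 0.1386 0.071 ]]
```

>>> drive_tool([
  [[0.1,-0.015,-0.08],0],
  [[0.2,-0.015,-0.14],0],
  [[0.3,-0.015,-0.14],0],
  [[0.34,-0.015,-0.14],0],
  [[0.34,-0.015,-0.14],0],
])

```text
t: 7.6
ee_pos: [0.5957, 0.2637, 0.0455]
tcp_rot: [-0.705, 0.001, 0.709, -0.001]
contact_force: [0.2, 0.1, 0.1]
gripper_width: 0.0219
```

>>> drive_tool([
  [[0,0,0],0],
  [[0,0,0],0],
  [[0,0,0],0],
  [[0,0,0],0],
  [[0,0,0],0],
])

```text
t: 8.1
ee_pos: [0.5983, 0.265, 0.05]
tcp_rot: [0.708, 0.0, -0.707, -0.0]
contact_force: [0.1, -0.0, -0.9]
gripper_width: 0.0216
```

>>> drive_tool([
  [[0.04,0,0],0],
  [[0.07,0,0],0],
  [[0.085,0,0],0],
  [[0.085,0,0],0],
  [[0.085,0,0],0],
])

```text
t: 8.6
ee_pos: [0.5976, 0.2646, 0.0141]
tcp_rot: [-0.707, -0.0, 0.708, -0.0]
contact_force: [0.5, 0.1, -0.2]
gripper_width: 0.022
```

>>> drive_tool([
  [[0,0,0],0],
  [[0,0,0],0],
  [[0,0,0],0],
  [[0,0,0],0],
  [[0,0,0],0],
])

```text
t: 9.1
ee_pos: [0.598, 0.2648, 0.0152]
tcp_rot: [0.707, 0.0, -0.707, 0.0]
contact_force: [-0.4, 0.3, 0.4]
gripper_width: 0.0218
```

>>> drive_tool([
  [[0,0,0],0],
  [[0,0,0],0],
  [[0,0,0],0],
  [[-0.05,0,0],0],
  [[-0.15,0,0],0],
], fingers=-0.1)

```text
t: 9.6
ee_pos: [0.5953, 0.2636, 0.0724]
tcp_rot: [-0.704, 0.001, 0.71, -0.002]
contact_force: [0.7, 0.2, 0.3]
gripper_width: 0.0414
```

>>> drive_tool([
  [[-0.12,0,0],0],
  [[-0.12,0,0],0],
  [[-0.12,0,0],0],
  [[-0.12,0,0],0],
  [[-0.12,0,0],0],
], fingers=0.23)

```text
t: 10.1
ee_pos: [0.5968, 0.2642, 0.1213]
tcp_rot: [-0.706, 0.0, 0.708, -0.001]
contact_force: [-0.2, -0.1, -0.4]
gripper_width: 0.057
```

>>> drive_tool([
  [[0,0,0],0],
  [[0,0,0],0],
  [[0,0,0],0],
  [[0,0,0],0],
  [[0,0,0],0],
])

```text
t: 10.6
ee_pos: [0.598, 0.2647, 0.1231]
tcp_rot: [-0.707, -0.0, 0.707, -0.0]
contact_force: [-0.6, 0.9, 0.4]
gripper_width: 0.057
```

```bash
python3 - <<'E'
from h import *
m=imaging.camera_model('wrist');o=robot.get_obs();im=imaging.capture('wrist')
print(o['ee_pos'],o['dq'])
uv=project(m,[[.598,.265,.039]])[0]; print(uv,rim2(m,im,uv,.022,.039))
b,g,r=[im[...,i].astype(int) for i in range(3)]
X=onplane(m,np.argwhere((g<125)&(r-b<25))[:,::-1],.004)[:,:2]
cv2.imwrite('pics/w4.png',im[60:360,140:540])
E
```

```text
[0.598  0.2647 0.1231] [ 0.0005 -0.0022  0.0003 -0.0016 -0.0005  0.0007 -0.0002]
[323.2402 249.6625] (array([0.5978, 0.2649]), 254, np.float64(0.0006204916771853104))
```

View pics/w4.png

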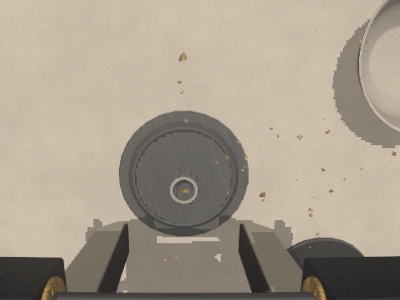

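Cutter 22 stands on the base at (0.5978, 0.2649), seen at crop (184,190) inside the lip. Next is cutter 37.

>>> drive_tool([
  [[0,0.48,-0.006],0],
  [[0,0.48,-0.006],0],
  [[0,0.48,-0.006],0],
  [[0,0.48,-0.006],0],
  [[0,0.48,-0.006],0],
])

```text
t: 11.15
ee_pos: [0.601, 0.0619, 0.1234]
tcp_rot: [0.707, -0.007, -0.707, -0.002]
contact_force: [-0.3, 0.2, -0.2]
gripper_width: 0.0572
```

>>> drive_tool([
  [[0,0.48,-0.005],0],
  [[0,0.48,-0.005],0],
  [[0,0.48,-0.005],0],
  [[0,0.48,-0.005],0],
  [[0,0.48,-0.005],0],
])

```text
t: 11.65
ee_pos: [0.6017, -0.1296, 0.1232]
tcp_rot: [-0.707, 0.007, 0.707, 0.002]
contact_force: [-0.7, 0.2, 0.3]
gripper_width: 0.057
```

>>> drive_tool([
  [[0,0.475,-0.005],0],
  [[0,0.475,-0.005],0],
  [[0,0.475,-0.005],0],
  [[0,0.475,-0.005],0],
  [[0,0.475,-0.005],0],
])

```text
t: 12.15
ee_pos: [0.6024, -0.3185, 0.1228]
tcp_rot: [-0.707, 0.006, 0.707, 0.001]
contact_force: [-0.0, -0.1, 0.1]
gripper_width: 0.0572
```

>>> drive_tool([
  [[0,0,0],0],
  [[0,0,0],0],
  [[0,0,0],0],
  [[0,0,0],0],
  [[0,0,0],0],
])

```text
t: 12.65
ee_pos: [0.6052, -0.308, 0.1233]
tcp_rot: [0.707, 0.001, -0.707, 0.001]
contact_force: [0.0, 0.2, 1.6]
gripper_width: 0.0573
```

>>> drive_tool([
  [[0,0,0],0],
  [[0,0,0],0],
  [[0,0,0],0],
  [[0,0,0],0],
  [[0,0,0],0],
])

```text
t: 13.15
ee_pos: [0.6047, -0.3093, 0.1231]
tcp_rot: [0.707, 0.0, -0.707, 0.0]
contact_force: [-0.5, 0.1, -0.8]
gripper_width: 0.0571
```

```bash
python3 - <<'E'
from h import *
m=imaging.camera_model('wrist');o=robot.get_obs();im=imaging.capture('wrist')
print(o['ee_pos'],o['dq'])
uv=project(m,[[.6045,-.3093,.035]])[0]; f=rim2(m,im,uv,.037); print(uv,f,shift([*f[0],.011]))
cv2.imwrite('pics/w5.png',im)
E
```

```text
[ 0.6047 -0.3093  0.1231] [ 0.0001  0.0004  0.0006 -0.0019  0.0017  0.0005  0.0008]
[323.5403 248.4127] (array([ 0.6046, -0.3102]), 579, np.float64(0.0008420528774983511)) [0.2802 0.0022 0.0005]
```

>>> drive_tool([
  [[0.1,0.002,0],0],
  [[0.18,0.002,0],0],
  [[0.25,0.002,0],0],
  [[0.28,0.002,0],0],
  [[0.28,0.002,0],0],
])

```text
t: 13.7
ee_pos: [0.6035, -0.3094, 0.0092]
tcp_rot: [-0.706, -0.001, 0.708, 0.0]
contact_force: [0.1, 0.1, 0.3]
gripper_width: 0.0572
```

>>> drive_tool([
  [[0,0,0],0],
  [[0,0,0],0],
  [[0,0,0],0],
  [[0,0,0],0],
  [[0,0,0],0],
])

```text
t: 14.2
ee_pos: [0.6051, -0.3102, 0.0118]
tcp_rot: [0.707, 0.0, -0.707, 0.0]
contact_force: [-0.4, -0.3, -0.6]
gripper_width: 0.0575
```

>>> drive_tool([
  [[0,0,0],0],
  [[0,0,0],0],
  [[0,0,0],0],
  [[0,0,0],0],
  [[0,0,0],0],
], fingers=-1)

```text
t: 14.7
ee_pos: [0.6047, -0.31, 0.011]
tcp_rot: [-0.707, -0.0, 0.707, -0.0]
contact_force: [0.4, -0.4, -0.0]
gripper_width: 0.0372
```

>>> drive_tool([
  [[-0.05,0,0],0],
  [[-0.15,0,0],0],
  [[-0.25,0,0],0],
  [[-0.34,-0.08,0.0],0],
  [[-0.34,-0.18,0.0],0],
])

```text
t: 15.2
ee_pos: [0.6079, -0.2418, 0.1533]
tcp_rot: [0.711, -0.004, -0.703, 0.0]
contact_force: [0.8, -0.0, -0.1]
gripper_width: 0.0372
```

>>> drive_tool([
  [[0,-0.48,0.006],0],
  [[0,-0.48,0.006],0],
  [[0,-0.48,0.006],0],
  [[0,-0.48,0.006],0],
  [[0,-0.48,0.006],0],
])

```text
t: 15.7
ee_pos: [0.6021, -0.0351, 0.1473]
tcp_rot: [-0.707, -0.008, 0.707, -0.003]
contact_force: [-0.4, 0.8, -1.1]
gripper_width: 0.0372
```

>>> drive_tool([
  [[0,-0.48,0.006],0],
  [[0,-0.48,0.006],0],
  [[0,-0.48,0.006],0],
  [[0,-0.48,0.006],0],
  [[0,-0.48,0.006],0],
])

```text
t: 16.2
ee_pos: [0.5981, 0.1563, 0.1471]
tcp_rot: [-0.707, -0.007, 0.707, -0.002]
contact_force: [0.7, -0.2, 0.4]
gripper_width: 0.037
```

>>> drive_tool([
  [[0,-0.29,0.005],0],
  [[0,-0.29,0.005],0],
  [[0,-0.29,0.005],0],
  [[0,-0.29,0.005],0],
  [[0,-0.29,0.005],0],
])

```text
t: 16.7
ee_pos: [0.5982, 0.2592, 0.1468]
tcp_rot: [-0.707, 0.001, 0.707, -0.001]
contact_force: [1.4, -1.4, -0.6]
gripper_width: 0.0371
```

>>> drive_tool([
  [[0,0,0],0],
  [[0,0,0],0],
  [[0,0,0],0],
  [[0,0,0],0],
  [[0,0,0],0],
])

```text
t: 17.2
ee_pos: [0.5977, 0.2616, 0.1472]
tcp_rot: [0.707, 0.0, -0.707, 0.0]
contact_force: [-0.3, -0.5, -0.3]
gripper_width: 0.0372
```

>>> drive_tool([
  [[0,0,0],0],
  [[0,0,0],0],
  [[0,0,0],0],
  [[0,0,0],0],
  [[0,0,0],0],
])

```text
t: 17.7
ee_pos: [0.5976, 0.262, 0.1471]
tcp_rot: [0.707, 0.0, -0.707, 0.0]
contact_force: [-0.1, 0.0, -0.6]
gripper_width: 0.0375
```

```bash
python3 - <<'E'
from h import *
m=imaging.camera_model('wrist');o=robot.get_obs();im=imaging.capture('wrist')
print(o['ee_pos'],o['dq'],o['gripper_width'])
z=o['ee_pos'][2]+.024;p=o['ee_pos'][:2]
uv=project(m,[[*p,z]])[0]; f=rim2(m,im,uv,.037,z); print('held',uv,f,f[0]-p)
print(shift([.5978,.2649,.015]))
cv2.imwrite('pics/w6.png',im)
E
```

```text
[0.5976 0.262  0.1471] [-0.0013  0.0008  0.0002 -0.0019 -0.0011  0.0006  0.0018] 0.03749566577481522
held [324.0746 319.5706] (array([0.596 , 0.2622]), 1480, np.float64(0.0011344865235112956)) [-0.0016  0.0002]
[ 0.3303 -0.0072 -0.0006]
```

>>> drive_tool([
  [[0.1,-0.007,0],0],
  [[0.17,-0.007,0],0],
  [[0.21,-0.007,0],0],
  [[0.21,-0.007,0],0],
  [[0.21,-0.007,0],0],
])

```text
t: 18.25
ee_pos: [0.598, 0.2649, 0.0635]
tcp_rot: [0.707, 0.0, -0.707, 0.0]
contact_force: [0.3, 0.1, -0.2]
gripper_width: 0.0371
```

>>> drive_tool([
  [[0,0,0],0],
  [[0,0,0],0],
  [[0,0,0],0],
  [[0,0,0],0],
  [[0,0,0],0],
])

```text
t: 18.75
ee_pos: [0.5977, 0.2648, 0.0635]
tcp_rot: [0.707, 0.0, -0.707, 0.0]
contact_force: [0.5, 0.4, 0.7]
gripper_width: 0.0373
```

>>> drive_tool([
  [[0.03,0,0],0],
  [[0.06,0,0],0],
  [[0.09,0,0],0],
  [[0.115,0,0],0],
  [[0.12,0,0],0],
])

```text
t: 19.25
ee_pos: [0.5968, 0.2644, 0.014]
tcp_rot: [-0.706, 0.0, 0.708, -0.001]
contact_force: [-2.5, -2.3, 9.3]
gripper_width: 0.0373
```

>>> drive_tool([
  [[0,0,0],0],
  [[0,0,0],0],
  [[0,0,0],0],
  [[0,0,0],0],
  [[0,0,0],0],
])

```text
t: 19.75
ee_pos: [0.5976, 0.2648, 0.0151]
tcp_rot: [0.707, 0.0, -0.707, 0.0]
contact_force: [0.1, 0.9, 0.4]
gripper_width: 0.0372
```

>>> drive_tool([
  [[0,0,0],0],
  [[0,0,0],0],
  [[0,0,0],0],
  [[-0.05,0,0],0],
  [[-0.15,0,0],0],
], fingers=0.05)

```text
t: 20.25
ee_pos: [0.595, 0.2635, 0.0724]
tcp_rot: [-0.704, 0.001, 0.71, -0.002]
contact_force: [-0.2, 0.9, -0.2]
gripper_width: 0.0489
```

>>> drive_tool([
  [[-0.12,0,0],0],
  [[-0.12,0,0],0],
  [[-0.12,0,0],0],
  [[-0.12,0,0],0],
  [[-0.12,0,0],0],
], fingers=0.6)

```text
t: 20.75
ee_pos: [0.5965, 0.2642, 0.1214]
tcp_rot: [-0.706, 0.0, 0.708, -0.001]
contact_force: [-0.6, -0.7, -1.9]
gripper_width: 0.0745
```

>>> drive_tool([
  [[0,0,0],0],
  [[0,0,0],0],
  [[0,0,0],0],
  [[0,0,0],0],
  [[0,0,0],0],
])

```text
t: 21.25
ee_pos: [0.5976, 0.2647, 0.1231]
tcp_rot: [0.707, 0.0, -0.707, 0.0]
contact_force: [1.4, -0.3, 0.8]
gripper_width: 0.0743
```

```bash
python3 - <<'E'
from h import *
m=imaging.camera_model('wrist');o=robot.get_obs();im=imaging.capture('wrist')
print(o['ee_pos'],o['dq'])
for D in (.022,.037):
    uv=project(m,[[.598,.265,.039]])[0]; print(uv,rim2(m,im,uv,D,.039))
cv2.imwrite('pics/w7.png',im[60:360,140:540])
print(shift([.592,-.029,.12]))
E
```

```text
[0.5976 0.2647 0.1231] [ 0.0011 -0.0018 -0.0017 -0.002  -0.      0.0008 -0.0002]
[323.2415 249.1477] (array([0.5978, 0.2649]), 254, np.float64(0.0006171328446666711))
[323.2415 249.1477] (array([0.5978, 0.2649]), 451, np.float64(0.0006476923464624716))
[0.0078 0.7343 0.0146]
```

View pics/w7.png

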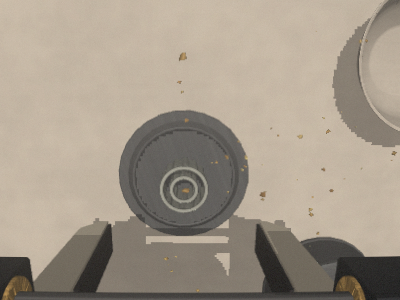

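Cutters 22 and 37 are nested concentrically at crop (184,190). Next is cutter 52.

>>> drive_tool([
  [[0,0.44,0.01],0],
  [[0,0.44,0.01],0],
  [[0,0.44,0.01],0],
  [[0,0.44,0.01],0],
  [[0,0.44,0.01],0],
])

```text
t: 21.8
ee_pos: [0.5941, 0.0814, 0.1234]
tcp_rot: [0.707, -0.005, -0.707, -0.002]
contact_force: [0.1, -0.5, -0.9]
gripper_width: 0.0743
```

>>> drive_tool([
  [[0,0.294,0.005],0],
  [[0,0.294,0.005],0],
  [[0,0.294,0.005],0],
  [[0,0.294,0.005],0],
  [[0,0.294,0.005],0],
])

```text
t: 22.3
ee_pos: [0.5922, -0.0259, 0.1232]
tcp_rot: [0.707, 0.002, -0.707, 0.0]
contact_force: [0.2, 0.8, 0.6]
gripper_width: 0.0745
```

>>> drive_tool([
  [[0,0,0],0],
  [[0,0,0],0],
  [[0,0,0],0],
  [[0,0,0],0],
  [[0,0,0],0],
])

```text
t: 22.8
ee_pos: [0.5918, -0.0284, 0.1231]
tcp_rot: [0.707, 0.0, -0.707, 0.0]
contact_force: [0.5, 0.1, -0.2]
gripper_width: 0.0742
```

>>> drive_tool([
  [[0,0,0],0],
  [[0,0,0],0],
  [[0,0,0],0],
  [[0,0,0],0],
  [[0,0,0],0],
])

```text
t: 23.3
ee_pos: [0.5918, -0.0289, 0.1231]
tcp_rot: [0.707, 0.0, -0.707, 0.0]
contact_force: [0.2, 0.6, 0.3]
gripper_width: 0.0745
```

```bash
python3 - <<'E'
from h import *
m=imaging.camera_model('wrist');o=robot.get_obs();im=imaging.capture('wrist')
print(o['ee_pos'],o['dq'])
uv=project(m,[[.592,-.029,.035]])[0]; f=rim2(m,im,uv,.052); print(uv,f,shift([*f[0],.011]))
cv2.imwrite('pics/w8.png',im)
E
```

```text
[ 0.5918 -0.0289  0.1231] [ 0.0012 -0.001  -0.0002 -0.0001  0.0004 -0.0002  0.0014]
[323.6877 247.8359] (array([ 0.5918, -0.0275]), 812, np.float64(0.0008106614198714283)) [ 0.2803 -0.0036  0.0001]
```

>>> drive_tool([
  [[0.1,-0.004,0],0],
  [[0.18,-0.004,0],0],
  [[0.25,-0.004,0],0],
  [[0.28,-0.004,0],0],
  [[0.28,-0.004,0],0],
])

```text
t: 23.85
ee_pos: [0.5906, -0.0272, 0.0096]
tcp_rot: [-0.706, -0.0, 0.708, -0.0]
contact_force: [-0.7, 0.2, 0.1]
gripper_width: 0.0747
```

>>> drive_tool([
  [[0,0,0],0],
  [[0,0,0],0],
  [[0,0,0],0],
  [[0,0,0],0],
  [[0,0,0],0],
])

```text
t: 24.35
ee_pos: [0.5921, -0.0272, 0.0117]
tcp_rot: [0.707, 0.0, -0.707, 0.0]
contact_force: [-0.4, 0.2, 0.4]
gripper_width: 0.0743
```

>>> drive_tool([
  [[0,0,0],0],
  [[0,0,0],0],
  [[0,0,0],0],
  [[0,0,0],0],
  [[0,0,0],0],
], fingers=-1)

```text
t: 24.85
ee_pos: [0.5917, -0.0272, 0.0111]
tcp_rot: [-0.707, -0.0, 0.707, -0.0]
contact_force: [0.4, 0.3, -0.3]
gripper_width: 0.0528
```

>>> drive_tool([
  [[-0.05,0,0],0],
  [[-0.15,0,0],0],
  [[-0.25,0,0],0],
  [[-0.34,-0.05,0],0],
  [[-0.34,-0.1,0],0],
])

```text
t: 25.35
ee_pos: [0.5956, 0.0125, 0.1528]
tcp_rot: [0.711, -0.0, -0.703, -0.001]
contact_force: [0.5, 0.1, 0.2]
gripper_width: 0.0525
```

>>> drive_tool([
  [[0,-0.44,-0.01],0],
  [[0,-0.44,-0.01],0],
  [[0,-0.44,-0.01],0],
  [[0,-0.44,-0.01],0],
  [[0,-0.44,-0.01],0],
])

```text
t: 25.85
ee_pos: [0.5939, 0.1963, 0.1468]
tcp_rot: [-0.707, -0.005, 0.707, -0.002]
contact_force: [-1.4, -0.8, 0.2]
gripper_width: 0.0529
```

>>> drive_tool([
  [[0,-0.19,-0.005],0],
  [[0,-0.19,-0.005],0],
  [[0,-0.19,-0.005],0],
  [[0,-0.19,-0.005],0],
  [[0,-0.19,-0.005],0],
])

```text
t: 26.35
ee_pos: [0.5983, 0.2614, 0.1469]
tcp_rot: [0.707, -0.002, -0.707, -0.0]
contact_force: [0.2, -1.0, -0.6]
gripper_width: 0.0526
```

>>> drive_tool([
  [[0,0,0],0],
  [[0,0,0],0],
  [[0,0,0],0],
  [[0,0,0],0],
  [[0,0,0],0],
])

```text
t: 26.85
ee_pos: [0.5976, 0.2647, 0.1472]
tcp_rot: [0.707, 0.0, -0.707, 0.0]
contact_force: [-0.2, -0.7, -0.7]
gripper_width: 0.0525
```

>>> drive_tool([
  [[0,0,0],0],
  [[0,0,0],0],
  [[0,0,0],0],
  [[0,0,0],0],
  [[0,0,0],0],
])

```text
t: 27.35
ee_pos: [0.5976, 0.2648, 0.1471]
tcp_rot: [-0.707, -0.0, 0.707, -0.0]
contact_force: [0.4, 0.3, 0.3]
gripper_width: 0.0525
```

```bash
python3 - <<'E'
from h import *
m=imaging.camera_model('wrist');o=robot.get_obs();im=imaging.capture('wrist')
print(o['ee_pos'],o['dq'],o['gripper_width'])
z=o['ee_pos'][2]+.024;p=o['ee_pos'][:2]
uv=project(m,[[*p,z]])[0]; f=rim2(m,im,uv,.052,z); print('held',uv,f,f[0]-p)
print(shift([.5978,.2649,.015]))
E
```

```text
[0.5976 0.2648 0.1471] [ 0.0002 -0.0007  0.0001  0.0004 -0.0003 -0.0002 -0.0003] 0.05249838923838908
held [324.0521 319.5908] (array([0.5969, 0.2651]), 1402, np.float64(0.0008458059097387165)) [-0.0007  0.0003]
[ 0.3303 -0.0003 -0.0004]
```

>>> drive_tool([
  [[0.1,0,0],0],
  [[0.17,0,0],0],
  [[0.21,0,0],0],
  [[0.21,0,0],0],
  [[0.21,0,0],0],
])

```text
t: 27.9
ee_pos: [0.598, 0.265, 0.0635]
tcp_rot: [0.707, 0.0, -0.707, 0.0]
contact_force: [1.0, -0.0, -0.1]
gripper_width: 0.0526
```

>>> drive_tool([
  [[0,0,0],0],
  [[0,0,0],0],
  [[0,0,0],0],
  [[0,0,0],0],
  [[0,0,0],0],
])

```text
t: 28.4
ee_pos: [0.5977, 0.2648, 0.0634]
tcp_rot: [0.707, 0.0, -0.707, 0.0]
contact_force: [-0.4, 0.4, -0.1]
gripper_width: 0.0527
```

>>> drive_tool([
  [[0.03,0,0],0],
  [[0.06,0,0],0],
  [[0.09,0,0],0],
  [[0.11,0,0],0],
  [[0.118,0,0],0],
])

```text
t: 28.9
ee_pos: [0.5963, 0.2641, 0.0149]
tcp_rot: [-0.706, 0.0, 0.708, -0.001]
contact_force: [-3.7, -2.0, 13.0]
gripper_width: 0.0531
```

>>> drive_tool([
  [[0,0,0],0],
  [[0,0,0],0],
  [[0,0,0],0],
  [[0,0,0],0],
  [[0,0,0],0],
])

```text
t: 29.4
ee_pos: [0.5977, 0.2648, 0.016]
tcp_rot: [0.707, 0.0, -0.707, 0.0]
contact_force: [-0.5, -0.7, -1.2]
gripper_width: 0.0525
```

>>> drive_tool([
  [[0,0,0],0],
  [[0,0,0],0],
  [[0,0,0],0],
  [[-0.05,0,0],0],
  [[-0.15,0,0],0],
], fingers=0.38)

```text
t: 29.9
ee_pos: [0.595, 0.2635, 0.0732]
tcp_rot: [-0.704, 0.001, 0.71, -0.002]
contact_force: [1.0, -0.1, -0.4]
gripper_width: 0.0641
```

>>> drive_tool([
  [[-0.12,0,0],0],
  [[-0.12,0,0],0],
  [[-0.12,0,0],0],
  [[-0.12,0,0],0],
  [[-0.12,0,0],0],
], fingers=1)

```text
t: 30.4
ee_pos: [0.5965, 0.2642, 0.1221]
tcp_rot: [-0.706, 0.0, 0.708, -0.001]
contact_force: [0.4, -0.6, 0.3]
gripper_width: 0.0925
```

>>> drive_tool([
  [[0,0,0],0],
  [[0,0,0],0],
  [[0,0,0],0],
  [[0,0,0],0],
  [[0,0,0],0],
])

```text
t: 30.9
ee_pos: [0.5976, 0.2647, 0.1239]
tcp_rot: [-0.707, -0.0, 0.707, -0.0]
contact_force: [-0.0, -0.7, 0.5]
gripper_width: 0.0929
```

```bash
python3 - <<'E'
from h import *
m=imaging.camera_model('wrist');o=robot.get_obs();im=imaging.capture('wrist')
print(o['ee_pos'],o['dq'])
for D in (.022,.037,.052):
    uv=project(m,[[.598,.265,.039]])[0]; print(uv,rim2(m,im,uv,D,.039))
cv2.imwrite('pics/w9.png',im[60:360,140:540])
# 67 from the settled overview is rough: refine later
print(shift([.448,-.308,.123]))
E
```

```text
[0.5976 0.2647 0.1239] [ 0.0012 -0.0039  0.0003 -0.0012 -0.0002 -0.0011 -0.0003]
[323.241 248.837] (array([0.5978, 0.2649]), 243, np.float64(0.0005663413437854616))
[323.241 248.837] (array([0.5978, 0.2649]), 447, np.float64(0.0006314062575853846))
[323.241 248.837] (array([0.5979, 0.2649]), 632, np.float64(0.0007044574204012298))
[0.0022 1.4317 0.375 ]
```

>>> drive_tool([
  [[0,0.478,0.145],0],
  [[0,0.478,0.145],0],
  [[0,0.478,0.145],0],
  [[0,0.478,0.145],0],
  [[0,0.478,0.145],0],
])

```text
t: 31.45
ee_pos: [0.5377, 0.0633, 0.124]
tcp_rot: [-0.706, 0.007, 0.708, 0.002]
contact_force: [-0.5, 0.0, -1.3]
gripper_width: 0.0933
```

>>> drive_tool([
  [[0,0.478,0.145],0],
  [[0,0.478,0.145],0],
  [[0,0.478,0.145],0],
  [[0,0.478,0.145],0],
  [[0,0.478,0.145],0],
])

```text
t: 31.95
ee_pos: [0.4791, -0.1268, 0.1241]
tcp_rot: [-0.706, 0.007, 0.708, 0.003]
contact_force: [0.7, 0.5, -1.4]
gripper_width: 0.0932
```

>>> drive_tool([
  [[0,0.475,0.145],0],
  [[0,0.475,0.145],0],
  [[0,0.475,0.145],0],
  [[0,0.475,0.145],0],
  [[0,0.475,0.145],0],
])

```text
t: 32.45
ee_pos: [0.4207, -0.3164, 0.1241]
tcp_rot: [-0.707, 0.007, 0.707, 0.003]
contact_force: [-0.2, 0.6, 0.1]
gripper_width: 0.0928
```

>>> drive_tool([
  [[0,0,0],0],
  [[0,0,0],0],
  [[0,0,0],0],
  [[0,0,0],0],
  [[0,0,0],0],
])

```text
t: 32.95
ee_pos: [0.4246, -0.3067, 0.124]
tcp_rot: [0.707, 0.001, -0.707, 0.001]
contact_force: [0.7, 0.1, 0.5]
gripper_width: 0.0933
```

>>> drive_tool([
  [[0,0,0],0],
  [[0,0,0],0],
  [[0,0,0],0],
  [[0,0,0],0],
  [[0,0,0],0],
])

```text
t: 33.45
ee_pos: [0.4239, -0.3078, 0.1239]
tcp_rot: [-0.707, -0.0, 0.707, -0.0]
contact_force: [-0.0, 0.2, -0.1]
gripper_width: 0.0931
```

```bash
python3 - <<'E'
from h import *
m=imaging.camera_model('wrist');o=robot.get_obs();im=imaging.capture('wrist')
print(o['ee_pos'],o['dq'])
uv=project(m,[[.448,-.308,.035]])[0]; f=rim2(m,im,uv,.067); print(uv,f,shift([*f[0],.011]))
cv2.imwrite('pics/w10.png',im)
E
```

```text
[ 0.4239 -0.3078  0.1239] [-0.0004  0.0002  0.0007 -0.0007 -0.0006 -0.0013  0.0001]
[323.8314 216.616 ] (array([ 0.4469, -0.3107]), 1131, np.float64(0.0008311494569896022)) [ 0.2822  0.0073 -0.0573]
```

View pics/w10.png

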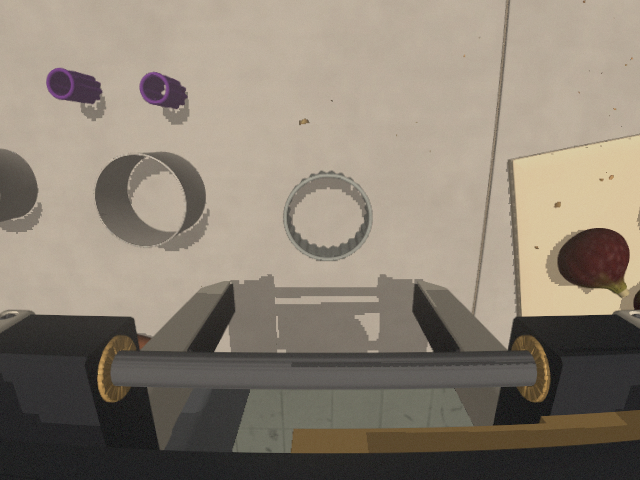

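The 67 cutter's rim is centred at (328,216) and fluted, with the smooth ring clear of it at (150,200).

>>> drive_tool([
  [[0.06,0.007,-0.057],0],
  [[0.16,0.007,-0.057],0],
  [[0.24,0.007,-0.057],0],
  [[0.282,0.007,-0.057],0],
  [[0.282,0.007,-0.057],0],
])

```text
t: 34.0
ee_pos: [0.4451, -0.3094, 0.0087]
tcp_rot: [-0.705, -0.001, 0.709, 0.001]
contact_force: [-0.3, -0.2, 0.2]
gripper_width: 0.0928
```

>>> drive_tool([
  [[0,0,0],0],
  [[0,0,0],0],
  [[0,0,0],0],
  [[0,0,0],0],
  [[0,0,0],0],
])

```text
t: 34.5
ee_pos: [0.447, -0.3108, 0.0117]
tcp_rot: [0.707, -0.0, -0.707, 0.0]
contact_force: [-0.1, -0.3, -0.1]
gripper_width: 0.0931
```

>>> drive_tool([
  [[0,0,0],0],
  [[0,0,0],0],
  [[0,0,0],0],
  [[0,0,0],0],
  [[0,0,0],0],
], fingers=-1)

```text
t: 35.0
ee_pos: [0.4468, -0.3105, 0.0111]
tcp_rot: [-0.707, -0.0, 0.707, -0.0]
contact_force: [0.3, 0.7, 0.2]
gripper_width: 0.0657
```

>>> drive_tool([
  [[-0.05,0,0],0],
  [[-0.15,0,0],0],
  [[-0.25,0,0],0],
  [[-0.34,0,0],0],
  [[-0.34,0,0],0],
])

```text
t: 35.5
ee_pos: [0.4498, -0.3124, 0.1521]
tcp_rot: [0.71, -0.002, -0.704, 0.002]
contact_force: [1.0, 0.3, -1.0]
gripper_width: 0.0656
```

>>> drive_tool([
  [[0,-0.48,-0.125],0],
  [[0,-0.48,-0.125],0],
  [[0,-0.48,-0.125],0],
  [[0,-0.48,-0.125],0],
  [[0,-0.48,-0.125],0],
])

```text
t: 36.0
ee_pos: [0.4982, -0.1085, 0.1464]
tcp_rot: [0.707, 0.008, -0.707, 0.003]
contact_force: [-0.3, 0.1, -1.3]
gripper_width: 0.0654
```

>>> drive_tool([
  [[0,-0.48,-0.125],0],
  [[0,-0.48,-0.125],0],
  [[0,-0.48,-0.125],0],
  [[0,-0.48,-0.125],0],
  [[0,-0.48,-0.125],0],
])

```text
t: 36.5
ee_pos: [0.5468, 0.0836, 0.1463]
tcp_rot: [0.707, 0.007, -0.707, 0.003]
contact_force: [-1.2, 0.3, -0.7]
gripper_width: 0.0656
```

>>> drive_tool([
  [[0,-0.48,-0.125],0],
  [[0,-0.48,-0.125],0],
  [[0,-0.48,-0.125],0],
  [[0,-0.48,-0.125],0],
  [[0,-0.48,-0.125],0],
])

```text
t: 37.0
ee_pos: [0.5947, 0.2751, 0.1455]
tcp_rot: [-0.706, -0.007, 0.708, -0.002]
contact_force: [-0.3, 0.1, -0.7]
gripper_width: 0.0656
```

>>> drive_tool([
  [[0,0,0],0],
  [[0,0,0],0],
  [[0,0,0],0],
  [[0,0,0],0],
  [[0,0,0],0],
])

```text
t: 37.5
ee_pos: [0.5966, 0.2644, 0.1474]
tcp_rot: [0.707, -0.0, -0.707, -0.0]
contact_force: [0.4, -0.2, -1.0]
gripper_width: 0.0656
```

>>> drive_tool([
  [[0,0,0],0],
  [[0,0,0],0],
  [[0,0,0],0],
  [[0,0,0],0],
  [[0,0,0],0],
])

```text
t: 38.0
ee_pos: [0.5964, 0.2656, 0.1472]
tcp_rot: [0.707, 0.0, -0.707, 0.0]
contact_force: [-0.5, 0.5, -0.3]
gripper_width: 0.0654
```

```bash
python3 - <<'E'
from h import *
m=imaging.camera_model('wrist');o=robot.get_obs();im=imaging.capture('wrist')
print(o['ee_pos'],o['dq'],o['gripper_width'])
z=o['ee_pos'][2]+.024;p=o['ee_pos'][:2]
uv=project(m,[[*p,z]])[0]; f=rim2(m,im,uv,.067,z); print('held',uv,f,f[0]-p)
print(shift([.5978,.2649,.015]))
E
```

```text
[0.5964 0.2656 0.1472] [-0.0016 -0.0008  0.0017 -0.0003 -0.0006 -0.0016  0.0004] 0.06536839426199322
held [324.0048 319.6455] (array([0.5957, 0.2659]), 1624, np.float64(0.0007934492308263145)) [-0.0006  0.0002]
[ 0.3303  0.0019 -0.0036]
```

>>> drive_tool([
  [[0.1,0.002,-0.003],0],
  [[0.17,0.002,-0.003],0],
  [[0.21,0.002,-0.003],0],
  [[0.21,0.002,-0.003],0],
  [[0.21,0.002,-0.003],0],
])

```text
t: 38.55
ee_pos: [0.598, 0.265, 0.0635]
tcp_rot: [0.707, 0.0, -0.707, 0.0]
contact_force: [-0.1, -0.3, -0.7]
gripper_width: 0.0656
```

>>> drive_tool([
  [[0,0,0],0],
  [[0,0,0],0],
  [[0,0,0],0],
  [[0,0,0],0],
  [[0,0,0],0],
])

```text
t: 39.05
ee_pos: [0.5977, 0.2648, 0.0635]
tcp_rot: [0.707, 0.0, -0.707, 0.0]
contact_force: [-0.3, 0.1, -0.3]
gripper_width: 0.0656
```

>>> drive_tool([
  [[0.03,0,0],0],
  [[0.06,0,0],0],
  [[0.09,0,0],0],
  [[0.11,0,0],0],
  [[0.118,0,0],0],
])

```text
t: 39.55
ee_pos: [0.5963, 0.2641, 0.015]
tcp_rot: [-0.706, 0.001, 0.708, -0.001]
contact_force: [-5.0, -2.2, 13.0]
gripper_width: 0.0657
```

>>> drive_tool([
  [[0,0,0],0],
  [[0,0,0],0],
  [[0,0,0],0],
  [[0,0,0],0],
  [[0,0,0],0],
])

```text
t: 40.05
ee_pos: [0.5977, 0.2648, 0.016]
tcp_rot: [0.707, 0.0, -0.707, 0.0]
contact_force: [-0.8, -0.8, 0.5]
gripper_width: 0.0656
```

>>> drive_tool([
  [[0,0,0],0],
  [[0,0,0],0],
  [[0,0,0],0],
  [[-0.05,0,0],0],
  [[-0.15,0,0],0],
], fingers=0.7)

```text
t: 40.55
ee_pos: [0.595, 0.2635, 0.0732]
tcp_rot: [-0.704, 0.001, 0.71, -0.002]
contact_force: [0.3, -0.4, -0.6]
gripper_width: 0.0788
```

>>> drive_tool([
  [[-0.12,0,0.05],0],
  [[-0.12,0,0.05],0],
  [[-0.12,0,0.05],0],
  [[-0.12,0,0.05],0],
  [[-0.12,0,0.05],0],
], fingers=0.1)

```text
t: 41.05
ee_pos: [0.5769, 0.264, 0.1221]
tcp_rot: [-0.706, 0.001, 0.708, -0.001]
contact_force: [0.4, -0.8, -0.3]
gripper_width: 0.0514
```

>>> drive_tool([
  [[0,0,0],0],
  [[0,0,0],0],
  [[0,0,0],0],
  [[0,0,0],0],
  [[0,0,0],0],
])

```text
t: 41.55
ee_pos: [0.5777, 0.2647, 0.1239]
tcp_rot: [0.707, 0.0, -0.707, 0.0]
contact_force: [0.4, -0.3, 0.2]
gripper_width: 0.051
```

```bash
python3 - <<'E'
from h import *
m=imaging.camera_model('wrist');o=robot.get_obs();im=imaging.capture('wrist')
print(o['ee_pos'],o['dq'])
for D in (.022,.037,.052,.067):
    uv=project(m,[[.598,.265,.039]])[0]; print(uv,rim2(m,im,uv,D,.039))
cv2.imwrite('pics/w11.png',im[60:360,140:540])
print(shift([.465,.138,.15]))
E
```

```text
[0.5777 0.2647 0.1239] [ 0.0012 -0.002   0.0008 -0.0003  0.0006 -0.0003 -0.    ]
[323.2454 222.6639] (array([0.5977, 0.2649]), 280, np.float64(0.0006630775932395519))
[323.2454 222.6639] (array([0.5977, 0.2649]), 512, np.float64(0.0006592130214366377))
[323.2454 222.6639] (array([0.5978, 0.2649]), 748, np.float64(0.0006908007130367235))
[323.2454 222.6639] (array([0.5978, 0.2649]), 969, np.float64(0.0007496947649586402))
[-0.0652  0.3167  0.2818]
```

View pics/w11.png

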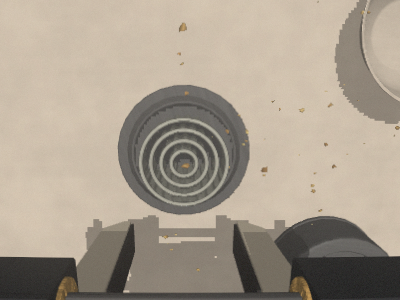

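All four cutters are nested concentrically inside the lip, at crop (184,163). Next is the cover.

>>> drive_tool([
  [[-0.09,0.317,0.29],0],
  [[-0.09,0.317,0.29],0],
  [[-0.09,0.317,0.29],0],
  [[-0.09,0.317,0.29],0],
  [[-0.09,0.317,0.29],0],
])

```text
t: 42.1
ee_pos: [0.4597, 0.1344, 0.1609]
tcp_rot: [-0.707, 0.002, 0.707, 0.001]
contact_force: [-0.2, 0.3, -0.7]
gripper_width: 0.0511
```

>>> drive_tool([
  [[0,0,0],0],
  [[0,0,0],0],
  [[0,0,0],0],
  [[0,0,0],0],
  [[0,0,0],0],
])

```text
t: 42.6
ee_pos: [0.4619, 0.1384, 0.1596]
tcp_rot: [-0.707, -0.001, 0.707, -0.0]
contact_force: [-0.8, -0.4, 0.1]
gripper_width: 0.051
```

>>> drive_tool([
  [[0,0,0],0],
  [[0,0,0],0],
  [[0,0,0],0],
  [[0,0,0],0],
  [[0,0,0],0],
])

```text
t: 43.1
ee_pos: [0.4617, 0.1378, 0.16]
tcp_rot: [0.707, 0.0, -0.707, 0.0]
contact_force: [-0.5, 0.5, 0.8]
gripper_width: 0.051
```

```bash
python3 - <<'E'
from h import *
m=imaging.camera_model('wrist');o=robot.get_obs();im=imaging.capture('wrist')
print(o['ee_pos'],o['dq'])
uv=project(m,[[.489,.1385,.071]])[0];print(uv)
b,g,r=[im[...,i].astype(int) for i in range(3)]
x,y=np.int32(uv); w=np.zeros_like(g,np.uint8); w[y-45:y+45,x-45:x+45]=1
mk=((g>150)&(r-b<35)).astype(np.uint8)*w
cs,_=cv2.findContours(mk,cv2.RETR_EXTERNAL,cv2.CHAIN_APPROX_NONE)
c=max(cs,key=cv2.contourArea)[:,0]; X=onplane(m,c,.071)[:,:2]
f=least_squares(lambda q:np.linalg.norm(X-q[:2],axis=1)-q[2],[.489,.138,.012],loss='soft_l1',f_scale=.001);print('knob',f.x,c.min(0),c.max(0))
p=f.x[:2]
print(shift([*p,.045]))
cv2.imwrite('pics/w12.png',im[60:360,140:540])
E
```

```text
[0.4617 0.1378 0.16  ] [-0.0001  0.     -0.0011 -0.0002 -0.0002 -0.0021  0.0024]
[322.6931 212.2923]
knob [0.4894 0.138  0.0105] [309 197] [338 226]
[ 0.2874 -0.0004 -0.0693]
```

View pics/w12.png

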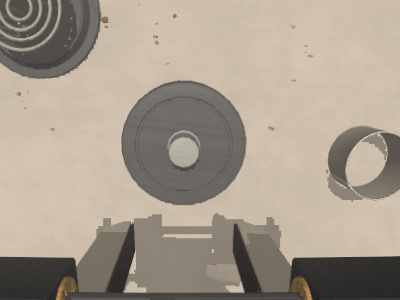

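The knob top is at crop (184,152), which gives (0.4894, 0.138).

>>> drive_tool([
  [[0.1,0,-0.069],0],
  [[0.19,0,-0.069],0],
  [[0.25,0,-0.069],0],
  [[0.272,0,-0.069],0],
  [[0.272,0,-0.069],0],
])

```text
t: 43.65
ee_pos: [0.4886, 0.1378, 0.0503]
tcp_rot: [-0.706, -0.0, 0.708, -0.0]
contact_force: [-0.3, -0.0, -0.2]
gripper_width: 0.0513
```

>>> drive_tool([
  [[0,0,0],0],
  [[0,0,0],0],
  [[0.007,0,0],0],
  [[0.007,0,0],0],
  [[0.007,0,0],0],
])

```text
t: 44.15
ee_pos: [0.4895, 0.1379, 0.0487]
tcp_rot: [0.707, 0.0, -0.707, 0.0]
contact_force: [-0.6, 0.5, -0.3]
gripper_width: 0.0509
```

>>> drive_tool([
  [[0,0,0],0],
  [[0,0,0],0],
  [[0,0,0],0],
  [[0,0,0],0],
  [[0,0,0],0],
], fingers=-1, newtons=30)

```text
t: 44.65
ee_pos: [0.4893, 0.1379, 0.0483]
tcp_rot: [-0.707, -0.0, 0.707, -0.0]
contact_force: [0.1, 0.3, 0.6]
gripper_width: 0.0235
```

>>> drive_tool([
  [[-0.04,0,0],0],
  [[-0.1,0,0],0],
  [[-0.18,0,0],0],
  [[-0.25,0,0],0],
  [[-0.28,0,0],0],
])

```text
t: 45.15
ee_pos: [0.4903, 0.1382, 0.1627]
tcp_rot: [0.708, 0.001, -0.706, -0.0]
contact_force: [1.0, 1.0, -1.7]
gripper_width: 0.0234
```

>>> drive_tool([
  [[0,-0.1,-0.09],0],
  [[0,-0.18,-0.155],0],
  [[0,-0.25,-0.215],0],
  [[0,-0.3,-0.26],0],
  [[0,-0.317,-0.271],0],
])

```text
t: 45.65
ee_pos: [0.5981, 0.2676, 0.1592]
tcp_rot: [-0.707, -0.002, 0.707, -0.001]
contact_force: [-0.7, 0.1, -1.8]
gripper_width: 0.0236
```

>>> drive_tool([
  [[0,0,0],0],
  [[0,0,0],0],
  [[0,0,0],0],
  [[0,0,0],0],
  [[0,0,0],0],
])

```text
t: 46.15
ee_pos: [0.5974, 0.2639, 0.1607]
tcp_rot: [0.707, -0.0, -0.707, 0.0]
contact_force: [0.1, 0.9, -1.8]
gripper_width: 0.0234
```

>>> drive_tool([
  [[0,0,0],0],
  [[0,0,0],0],
  [[0,0,0],0],
  [[0,0,0],0],
  [[0,0,0],0],
])

```text
t: 46.65
ee_pos: [0.5976, 0.2648, 0.1603]
tcp_rot: [-0.707, -0.0, 0.707, -0.0]
contact_force: [0.0, -0.6, -1.2]
gripper_width: 0.0231
```

```bash
python3 - <<'E'
from h import *
m=imaging.camera_model('wrist');o=robot.get_obs();im=imaging.capture('wrist')
print(o['ee_pos'],o['dq'],o['gripper_width'],o['wrist_torque'])
print(shift([.5978,.2649,.052]))
# cover top disc seen from wrist: radius 52.5 at plane of cover top
zt=o['ee_pos'][2]-.003
b,g,r=[im[...,i].astype(int) for i in range(3)]
cv2.imwrite('pics/w13.png',im)
E
```

```text
[0.5976 0.2648 0.1603] [-0.0017 -0.0005 -0.001   0.001  -0.0006 -0.0012  0.0011] 0.023081595848136002 [ 0.0038 -0.0391  0.0174]
[ 0.2708 -0.0002 -0.0006]
```

View pics/w13.png

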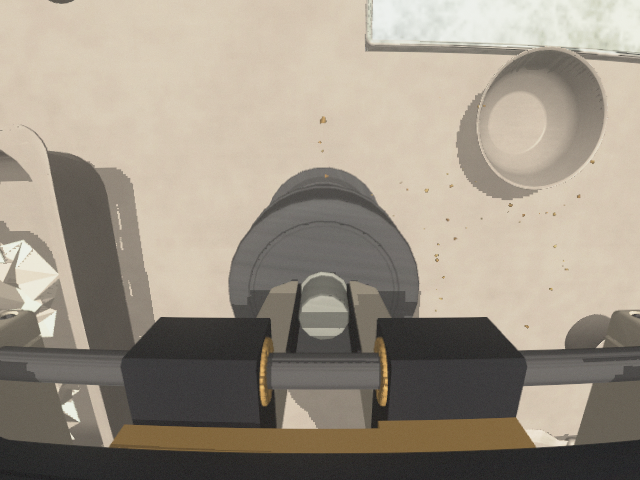

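The cover is held level with its knob at (325,300) and the plate directly behind. Lowering in stages.

>>> drive_tool([
  [[0.06,0,0],0],
  [[0.11,0,0],0],
  [[0.15,0,0],0],
  [[0.163,0,0],0],
  [[0.163,0,0],0],
])

```text
t: 47.2
ee_pos: [0.5972, 0.2646, 0.0944]
tcp_rot: [-0.707, -0.0, 0.708, -0.0]
contact_force: [0.4, -0.3, -1.3]
gripper_width: 0.0235
```

>>> drive_tool([
  [[0,0,0],0],
  [[0,0,0],0],
  [[0,0,0],0],
  [[0,0,0],0],
  [[0,0,0],0],
])

```text
t: 47.7
ee_pos: [0.5977, 0.2648, 0.0955]
tcp_rot: [0.707, 0.0, -0.707, 0.0]
contact_force: [1.3, -1.3, -2.2]
gripper_width: 0.0235
```

>>> drive_tool([
  [[0.02,0,0],0],
  [[0.04,0,0],0],
  [[0.06,0,0],0],
  [[0.075,0,0],0],
  [[0.08,0,0],0],
])

```text
t: 48.2
ee_pos: [0.5969, 0.2644, 0.0617]
tcp_rot: [-0.706, 0.0, 0.708, -0.001]
contact_force: [-0.4, 0.1, -1.5]
gripper_width: 0.0232
```

>>> drive_tool([
  [[0,0,0],0],
  [[0,0,0],0],
  [[0,0,0],0],
  [[0,0,0],0],
  [[0,0,0],0],
])

```text
t: 48.7
ee_pos: [0.5977, 0.2648, 0.0634]
tcp_rot: [0.707, 0.0, -0.707, 0.0]
contact_force: [-0.6, -1.6, -1.5]
gripper_width: 0.0233
```

>>> drive_tool([
  [[0.006,0,0],0],
  [[0.012,0,0],0],
  [[0.017,0,0],0],
  [[0.021,0,0],0],
  [[0.024,0,0],0],
])

```text
t: 49.2
ee_pos: [0.5975, 0.2647, 0.0533]
tcp_rot: [-0.707, -0.0, 0.707, -0.0]
contact_force: [-0.1, -0.5, -2.2]
gripper_width: 0.023
```

>>> drive_tool([
  [[0,0,0],0],
  [[0,0,0],0],
  [[0,0,0],0],
  [[0,0,0],0],
  [[0,0,0],0],
])

```text
t: 49.7
ee_pos: [0.5977, 0.2648, 0.0537]
tcp_rot: [0.707, 0.0, -0.707, 0.0]
contact_force: [0.5, -0.1, -1.9]
gripper_width: 0.0234
```

>>> drive_tool([
  [[0.001,0,0],0],
  [[0.002,0,0],0],
  [[0.003,0,0],0],
  [[0.004,0,0],0],
  [[0.004,0,0],0],
])

```text
t: 50.2
ee_pos: [0.5976, 0.2648, 0.0524]
tcp_rot: [0.707, 0.0, -0.707, 0.0]
contact_force: [-1.5, -1.4, 2.3]
gripper_width: 0.0231
```

>>> drive_tool([
  [[0,0,0],0],
  [[0,0,0],0],
  [[0,0,0],0],
  [[0,0,0],0],
  [[0,0,0],0],
])

```text
t: 50.7
ee_pos: [0.5976, 0.2648, 0.0524]
tcp_rot: [0.707, 0.0, -0.707, 0.0]
contact_force: [-1.4, -0.8, 5.1]
gripper_width: 0.0236
```

Contact comes at the expected height of 0.0524 (4 mm above the table grasp). I'll release, retreat and check.

>>> drive_tool([
  [[0,0,0],0],
  [[0,0,0],0],
  [[0,0,0],0],
  [[0,0,0],0],
  [[0,0,0],0],
], fingers=0)

```text
t: 51.2
ee_pos: [0.5976, 0.2647, 0.0517]
tcp_rot: [-0.707, -0.0, 0.707, -0.0]
contact_force: [1.2, -0.1, 0.3]
gripper_width: 0.0462
```

>>> drive_tool([
  [[-0.04,0,0],0],
  [[-0.12,0,0],0],
  [[-0.2,0,0.03],0],
  [[-0.28,0,0.06],0],
  [[-0.3,0,0.09],0],
])

```text
t: 51.7
ee_pos: [0.5633, 0.266, 0.1759]
tcp_rot: [0.71, 0.001, -0.705, -0.001]
contact_force: [-0.1, -0.8, 0.5]
gripper_width: 0.0462
```

>>> drive_tool([
  [[0,0,0],0],
  [[0,0,0],0],
  [[0,0,0],0],
  [[0,0,0],0],
  [[0,0,0],0],
])

```text
t: 52.2
ee_pos: [0.5616, 0.2644, 0.1708]
tcp_rot: [-0.707, 0.0, 0.708, -0.0]
contact_force: [0.6, -0.5, 0.3]
gripper_width: 0.0465
```

```bash
python3 - <<'E'
from h import *
m=imaging.camera_model('wrist');o=robot.get_obs();im=imaging.capture('wrist')
print(o['t'],o['ee_pos'],o['contact_force'])
uv=project(m,[[.5978,.2649,.075]])[0];b,g,r=[im[...,i].astype(int) for i in range(3)]
x,y=np.int32(uv);w=np.zeros_like(g,np.uint8);w[y-45:y+45,x-45:x+45]=1
cs,_=cv2.findContours(((g>150)&(r-b<35)).astype(np.uint8)*w,cv2.RETR_EXTERNAL,cv2.CHAIN_APPROX_NONE)
c=max(cs,key=cv2.contourArea)[:,0]
for z in (.071,.075,.08):
    X=onplane(m,c,z)[:,:2];print(z,least_squares(lambda q:np.linalg.norm(X-q[:2],axis=1)-q[2],[.598,.265,.012],loss='soft_l1',f_scale=.001).x)
s=imaging.capture('scene')
q=project(imaging.camera_model('scene'),[[.5978,.2649,.03]])[0].astype(int);print(q)
a=cv2.resize(s[q[1]-60:q[1]+60,q[0]-80:q[0]+80],(600,450),interpolation=cv2.INTER_CUBIC)
cv2.imwrite('pics/end.png',a); cv2.imwrite('pics/endw.png',im)
E
```

```text
52.2 [0.5616 0.2644 0.1708] [ 0.585  -0.4967  0.2755]
0.071 [0.597  0.2649 0.0107]
0.075 [0.5976 0.2649 0.0105]
0.08 [0.5984 0.2649 0.0103]
[175 286]
```

View pics/end.png

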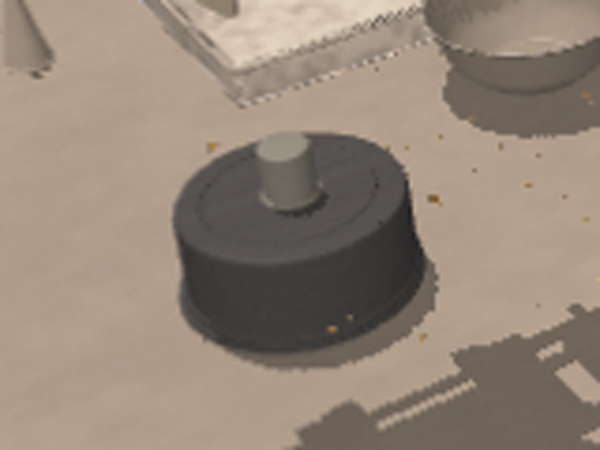

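View pics/endw.png

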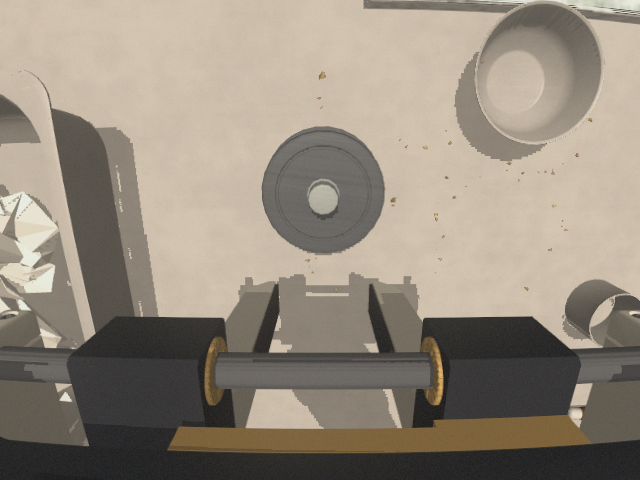

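The cover sits down evenly on the plate rim in the crop (300,240), and its knob is centred over the plate at (323,197) in the wrist view. The gripper is clear.

```bash
python3 -c "
from cell import robot
print(robot.finish_job())"
```

```text
the job is handed in; nothing more can be done
None
```

The four fluted cutters are nested on the tin base, the cover is on over them, and the job is handed in. I placed them from smallest to largest (22, 37, 52, 67 mm), and the job took about 52 s of the 128 s limit.

- **Nesting:** before covering, all four rims measured within 0.2 mm of each other, at about (0.598, 0.265), inside the lip.
- **Cover:** it made contact at the height expected for resting on the plate, with a light force of about 5 N. The last pictures show it level, with the knob centred at (0.598, 0.265), and the gripper clear of it.
- **Disagreements:** my first overview was taken while the arm was still swaying and was off by up to about 5 mm, so I measured each cutter again once the arm had settled. The cover first stopped about 1 mm short and I lowered it the rest of the way. No final check failed.
- **Not checked:** I never handled the smooth rings or the purple look-alikes, but I did not measure them again at the end.

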